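Clamp a harmonica comb in the quick-release vise

ROBOT

A 7-joint arm with a two-finger parallel gripper is mounted at the origin on the work surface. World frame = base frame: x ahead of the robot, y to its left, z up, the work surface at z = 0. Lengths are in m, angles in rad, forces in N, time in s.
With the tool pointing down it reaches from about 0.4 to 0.9 m from the base axis. Payload 5.6 kg.
Tool frame: the origin (TCP) lies at the very end of the fingers, on their centre line; the grasp point (between the pads) lies 19 mm behind it (bot.grip_point_offset is the distance from the TCP to the grasp point, in m); z points along the fingers, y is the line along which they close (so a half turn about z gives the same grasp; the last joint's range is limited). The gripper opens to 92 mm and grips with 3 to 60 N. Pads are 20 mm wide; open, the fingers measure 128 mm over their backs; the gripper's body (75 mm by 189 mm) begins 69 mm behind the grasp point.
Start: joints at [-1.296, 0.468, -0.012, 1.603, 0.006, 1.071, -0.056], TCP at [0.203, 0.617, 0.215] pointing down, gripper open.
Joint ranges: [-2.53, 2.53], [-0.31, 2.02], [-1.57, 1.55], [0.28, 2.44], [-1.29, 4.43], [0.15, 1.84], [-2.92, 2.92]. Speed limits (rad/s): [2.57, 2.57, 3.14, 3.14, 3.14, 3.14, 3.14].

INTERFACE

Orientations are given as a unit quaternion [w, x, y, z].
In Python, from bench import bot, imaging, finder gives the robot as it stands. The module is installed in compiled form; this text tells all that it offers.
- The arm moves only by the shell command python3 -m handwheel 'ROWS' [FORCE]. ROWS is text: rows parted by semicolons, each of 7 numbers parted by spaces: the shift along the tool's x, y, z in m, then the turn, a rotation vector about the tool's x, y, z in rad, then the finger opening in m, from 0 to 0.0919. A call has exactly 5 rows; each row shifts and turns the commanded pose from where the row before left it, along the tool's axes as they then stand; what a row does not reach is not made up. A row lasts 1/8 s, in which the tool goes at most 62.5 mm and 10.7 degrees, less where a joint would pass 70% of its speed; a pose out of reach is approached as far as the arm can. A call with a gripper value outside its range is refused whole. The fingers move at their own pace and stop on an object; FORCE is the grip in N (left out, the last holds). Time passes only in rows, so rows that do not move let the fingers close, or fill a call up. It gives the time, the measured TCP pose, the force, the opening and the grip force at its end, in the units of the state.
- bot.get_obs(): the state, without advancing time (a new reading comes with each control period).
- imaging.capture(name): name is "scene" or "top" or "wrist"; returns a dict with "image" (480x640x3 uint8, red, green, blue), "intrinsics" (3x3 intrinsics, pixels), "D" ([k1, k2, p1, p2, k3] as OpenCV has them; the pictures are not rectified), "eye" and "attitude" of the camera in the world; the wrist camera has in their place "hand_eye" (4x4, takes a point from camera to tool coordinates, whose origin is the TCP and whose axes are the flange's). Camera axes: x right, y down, z forward; pixel columns grow to the right and rows downward; lengths in m; the calibration is good to about 2 mm. A picture is of the moment at which its call begins: read the wrist's pose just before it. There is no depth.
- bot.finish_job(): hands the job in; it is judged then, once.
Trained networks look in a picture, given as the dict that the camera call returned (one of the last four; its "shot" number tells which), for a name from the list of things; names that differ only in an ending like _2 or _b are one class to them, and where a whole thing is asked for, a point or a joint stands for the part that bears it (a point fixed in the world has none). Each returns a list of dicts, best first, with "p" (0 to 1); they miss things now and then, are a little off and sometimes report something else, mostly with a low value. They report only what shows in the picture. A call takes as long as a camera call. They do not tell look-alikes from the thing itself.
- finder.find_in(picture, query): "location" ([row, column] in pixels, amid what is visible of it).
The state is a dict: "time_s": time; "joints": joint angles; "qd": joint speeds; "joint_torque": joint torques, N m; "position": TCP position; "eef_rot": TCP orientation; "contact_force": force on the tool from outside, world axes, zero at the start; "moment": the same for the moment, N m; "width": opening from 0.0 (shut) to 1.0 (fully open); "grip_force": force on a finger pad.
Only numpy, scipy, OpenCV 4.12 (cv2) and the standard library are available. Lean on these libraries where they do the work, as an engineer would, in place of code of your own. Each camera call takes 0.05 s, during which the arm holds its last target. There are 200 camera calls.

TASK

Clamp the wooden harmonica comb standing in the quick-release vise: squeeze the red lever to free the moving jaw, slide the jaw up gently until it presses the comb home against the fixed jaw, then ease it back a few millimetres and let the lever spring right home, so that the half-nut catches the screw with the jaw still within a centimetre of the comb. Crank the jaw up tight: firm enough that the comb cannot shift, but stop before the wood is crushed. Take your hand away and leave the other things lying where they are.

Things in the scene. Friction and masses are not known exactly. Their poses are not given: they have to be found in the camera images.
- vise: green cast bench vise bolted to the desk. Origin: on the desk under the middle of the fixed (rear) jaw's gripping face; x points the way the moving jaw travels to close, away from the crank; y along the jaws; z up. Base plate 14 mm thick, 156 mm wide, from 12 mm before the origin to 104 mm behind it; jaws 110 mm wide, tops 106 mm above the desk. Nothing on the vise is above 166 mm
- ledge (a point): middle of the top of the steel ledge, 84 mm above the desk and 16 mm deep, at the foot of the fixed jaw: the comb stands on it
- fixed_face (a point): middle of the fixed jaw's flat gripping face, 95 mm above the desk
- jaw: moving jaw, on the crank's side of the comb; red lever, upright and crank are mounted on it and travel with it along the vise's x. Origin at desk height under the middle of its gripping face, axes as the vise's. Casting 60 mm thick, 110 mm wide, top 106 mm above the desk. With the lever squeezed it slides freely, dragging with about 2.5 N; rammed if pressed on the comb with over 25 N
- jaw_face (a point): middle of the moving jaw's flat gripping face (100 mm wide, from 85 to 106 mm above the desk), 95 mm above the desk. Starts 40 to 80 mm before the fixed face; with the comb held between them the two faces are 10 mm apart
- lever_pad (a point): middle of the crank-side face of the red lever, where one finger presses: an upright plate 7 mm thick, 34 mm wide, hinged 40 mm below this point, its top 18 mm above it. Released, it is 71.5 mm from the jaw face towards the crank and 146 mm above the desk
- post_back (a point): middle of the comb-side face of the green upright (10 mm thick, 36 mm wide, top 158 mm above the desk) cast on the moving jaw, for the other finger: 30 mm from the jaw face, 146 mm above the desk. Lever and upright are squeezed together along the vise's x: 41.5 mm over both as released, 29 mm fully squeezed. Clear outside both, down to 114 mm above the desk
- lever (a joint): angle of the red lever (rad): 0 released, 0.32 fully squeezed. Sprung: 2 N at the pad starts it, 15 N holds it squeezed. Above 0.26 the half-nut is clear of the threads, which are 6 mm apart. Let go, it drops into the nearest one, shifting the jaw by up to 3 mm; if the comb blocks that it stays part squeezed, so ease the jaw back 4 to 5 mm before letting go. Home reads within 0.01 of 0
- crank_axis (a point): point on the screw's axis, 66 mm above the desk, 122 mm from the jaw face towards the crank: centre of the circle, in a plane across the vise's x, on which handle_mid goes round
- handle_mid (a point): middle of the crank's black handle: a freely spinning round sleeve 16 mm in diameter, 60 mm long, lying along the vise's x, 36 mm off the screw's axis (lowest 30 mm above the desk). Crank arm and hub lie on the jaw's side of it; clear all round otherwise. Turning it free takes about 10 N along the circle (7 to 10 N when stopped with the pull kept on)
- crank (a joint): angle of the crank (rad): 0 with the handle straight up, growing clockwise seen from the crank end (top towards the vise's -y), which closes the jaw 12 mm a turn when the half-nut is home. Starts at -2.6 to 2.6. Past touch the clamp grows 300 N per rad and adds 1 N at the handle per 19 N: firm from 45 N, crushed over 160 N, so stop 4 to 5 N over the free pull. Holds when let go
- comb: wooden comb of a chromatic harmonica, 120 mm long (y), 10 mm thick (x), 28 mm high, about 35 g, standing on the ledge with its slots open upwards, up to 4 mm from the fixed jaw; origin in the middle of its underside. Its top is 112 mm above the desk
- mouthpiece: chromed mouthpiece, 150 x 24 x 11 mm, lying on the desk; origin in the middle of its underside. Leave it alone
- nut_driver: stainless nut driver with a yellow grip, 183 mm long, 27 mm thick, lying on the desk; origin at the front end of the grip, at desk height. Leave it alone
- dental_mirror: angled dental mirror, 160 mm long, lying on the desk; origin at the front end of its handle, at desk height. Leave it alone
- pickup_wand: black magnetic pickup wand, 150 mm long, 10 mm thick, lying on the desk; origin in the middle of its underside. Leave it alone
- rivet_press: grey cast hand press bolted to the desk at the left, base 170 x 110 mm, 340 mm tall to the ball of its handle; origin under the middle of its base. Only an obstacle
Mind the look-alikes: they are no part of the job. Leave any blue look-alike of the comb alone.

How it is judged:
On the way, in this order (a step that is already met when the one before it is completed fails the run):
1. with the lever squeezed, the moving jaw presses the comb home against the fixed jaw (value of joint lever above 0.2 rad and contact force between jaw and comb above 1 N and x of jaw_face in the frame of vise above -0.012 m), for 0.1 s.
2. the lever is let go and home, the jaw still within 10 mm of the comb (value of joint lever below 0.03 rad and x of jaw_face in the frame of vise above -0.02 m and contact force between the fingers and jaw below 0.5 N), for 0.2 s.
3. the jaw is cranked tight on the comb (contact force between jaw and comb above 45 N and value of joint lever below 0.03 rad), for 0.2 s.
At the end, for the whole second after the job is handed in: The comb stands upright on the ledge (within 4 mm in height, 12 mm along the jaws, 0.06 rad of upright), gripped between moving and fixed jaw with 45 to 160 N, the lever home (under 0.03 rad), the comb at rest and the robot clear (all of step 3 and contact force between jaw and comb below 160 N and z of comb in the frame of vise between 0.08 and 0.088 m and y of comb in the frame of vise between -0.012 and 0.012 m and angle between comb's own z axis and vertical below 0.06 rad and linear speed of comb below 0.01 m/s); the robot touches nothing.
It fails at once if the comb is crushed (over 160 N between moving jaw and comb) (contact force between jaw and comb above 160 N).
It fails at once if the free-sliding jaw is rammed into the comb (over 25 N with the lever squeezed) (value of joint lever above 0.15 rad and contact force between jaw and comb above 25 N).
It fails at once if the mouthpiece, nut driver, dental mirror or pickup wand is moved over 15 mm (distance of any of mouthpiece, nut_driver, dental_mirror, pickup_wand from where it was at the start of the episode above 0.015 m).
It also fails if it takes over 67 s, if anything falls off the work surface, if the arm or the gripper's body presses on something with over 40 N, if the wrist force passes 120 N, or if a joint passes its speed limit or range.

## Working session

There is one attempt and no reset: what is moved stays moved. The work goes in short steps, Python scripts to look and compute and a shell command to move; the robot and the scene stay as the last step left them, time stands still between calls to the robot, and variables do not carry over. Pictures are saved under pics/ and viewed, at most 10 in all, crops included, and the job is handed in when it is done.

```bash
mkdir -p pics; cat > h.py <<'E'
from bench import bot, imaging, finder
import numpy as np, cv2
from scipy.spatial.transform import Rotation as R
def rot(q): return R.from_quat(np.array(q)[[1,2,3,0]]).as_matrix()
def campose(c,obs=None):
    if 'hand_eye' in c:
        T=np.eye(4);T[:3,:3]=rot(obs['eef_rot']);T[:3,3]=obs['position'];return T@np.array(c['hand_eye'])
    T=np.eye(4);a=np.array(c['attitude']);T[:3,:3]=a if a.shape==(3,3) else rot(a);T[:3,3]=c['eye'];return T
def ray(c,rc,T):
    p=cv2.undistortPoints(np.array([[[rc[1],rc[0]]]],float),np.array(c['intrinsics']),np.array(c['D']))[0,0]
    d=T[:3,:3]@np.array([p[0],p[1],1]);return T[:3,3],d
def atz(c,rc,T,z):
    o,d=ray(c,rc,T);return o+d*(z-o[2])/d[2]
def proj(c,P,T):
    Ti=np.linalg.inv(T);p,_=cv2.projectPoints(np.array(P,float).reshape(-1,3),cv2.Rodrigues(Ti[:3,:3])[0],Ti[:3,3],np.array(c['intrinsics']),np.array(c['D']));return p[:,0,::-1]
def save(n,im): cv2.imwrite('pics/'+n,np.ascontiguousarray(im[:,:,::-1]))
E
python3 - <<'E'
from h import *
np.set_printoptions(precision=4,suppress=True)
o=bot.get_obs();print(o)
Z=dict(vise=.06,jaw=.09,lever_pad=.146,post_back=.146,handle_mid=.07,comb=.1,fixed_face=.095,jaw_face=.095,crank_axis=.066,ledge=.084)
for n in ['scene','top']:
    c=imaging.capture(n);T=campose(c);save(n+'.png',c['image']);print(n,T)
    for q in Z:
        for r in finder.find_in(c,q)[:3]: print(q,round(r['p'],2),np.round(r['location'],1),atz(c,r['location'],T,Z[q]))
E
```

```text
{'time_s': 0.0, 'joints': array([-1.296 ,  0.4684, -0.0116,  1.6036,  0.006 ,  1.0714, -0.0563]), 'qd': array([-0.0012,  0.0001, -0.0014, -0.0011, -0.0012,  0.0005, -0.0017]), 'joint_torque': array([  0.    , -52.059 ,  -0.0123, -24.3753,  -0.0566,   0.0175,
         0.0002]), 'position': array([0.203 , 0.6169, 0.2137]), 'eef_rot': array([-0.0001,  0.1583,  0.9874, -0.0009]), 'contact_force': array([0.2274, 0.6757, 0.538 ]), 'moment': array([0.0151, 0.0201, 0.034 ]), 'grip_force': 0.0, 'width': 1.000916164073556}
scene [[-0.3172  0.613  -0.7236  1.4802]
 [ 0.9482  0.1919 -0.2531  0.4064]
 [-0.0163 -0.7664 -0.6421  0.9127]
 [ 0.      0.      0.      1.    ]]
vise 0.95 [265.3 280. ] [0.7049 0.0058 0.06  ]
jaw 0.92 [227.7 284.4] [ 0.592  -0.0259  0.09  ]
lever_pad 0.59 [227.4 285.3] [0.6506 0.0053 0.146 ]
post_back 0.81 [227.7 287.3] [0.6502 0.0107 0.146 ]
handle_mid 0.55 [242.5 284.4] [ 0.6286 -0.0124  0.07  ]
comb 0.53 [242.8 274.8] [ 0.6677 -0.0212  0.1   ]
comb 0.46 [216.  244.4] [ 0.589 -0.149  0.1  ]
fixed_face 0.64 [269.3 281.5] [0.7486 0.0313 0.095 ]
jaw_face 0.78 [230.2 287.8] 
[... 307 characters left out ...]
.      0.      1.    ]]
vise 0.73 [212.5 348.9] [0.6627 0.0015 0.06  ]
vise 0.62 [237.5 359. ] [ 0.6049 -0.0219  0.06  ]
jaw 0.66 [238.2 358.7] [ 0.5981 -0.0185  0.09  ]
lever_pad 0.49 [251.6 361.5] [ 0.5604 -0.0193  0.146 ]
handle_mid 0.55 [261.1 369.4] [ 0.5501 -0.0445  0.07  ]
comb 0.61 [203.3 351.7] [ 0.6744 -0.0018  0.1   ]
comb 0.54 [295.7 436.1] [ 0.4745 -0.1845  0.1   ]
comb 0.39 [211.3 352.7] [ 0.6563 -0.0041  0.1   ]
fixed_face 0.85 [211.6 350.1] [0.6567 0.0013 0.095 ]
fixed_face 0.56 [241.6 490.6] [ 0.5953 -0.3097  0.095 ]
jaw_face 0.89 [241.2 357.5] [ 0.5905 -0.0155  0.095 ]
crank_axis 0.93 [239.3 362.2] [ 0.5999 -0.0286  0.066 ]
ledge 0.86 [212.5 350.5] [ 0.6572 -0.0004  0.084 ]
```

View pics/scene.png

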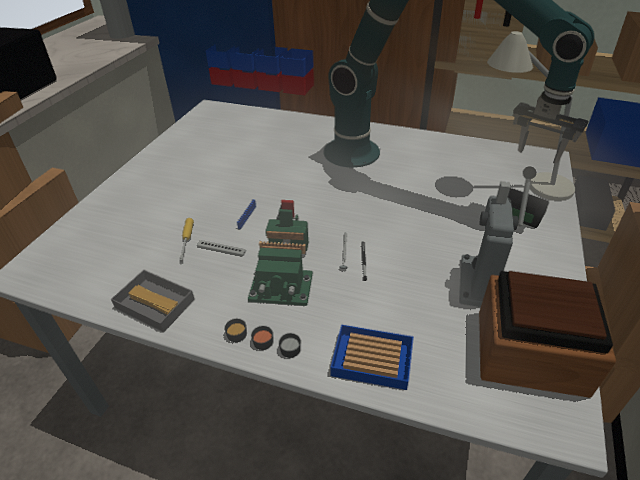

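```bash
python3 - <<'E'
import cv2
im=cv2.imread('pics/top.png')[150:310,250:463]
cv2.imwrite('pics/topc.png',cv2.resize(im,(798,600),interpolation=cv2.INTER_CUBIC))
E
```

```text
(no output)
```

View pics/topc.png

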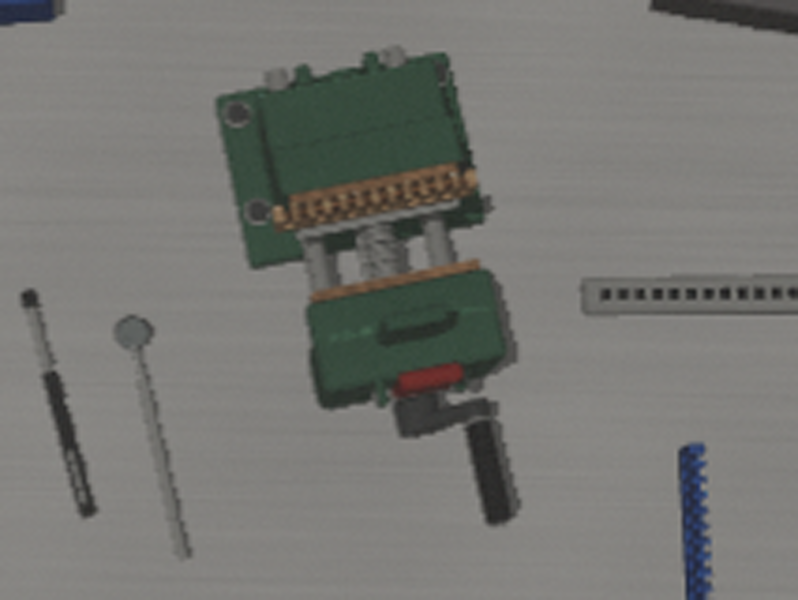

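View pics/top.png

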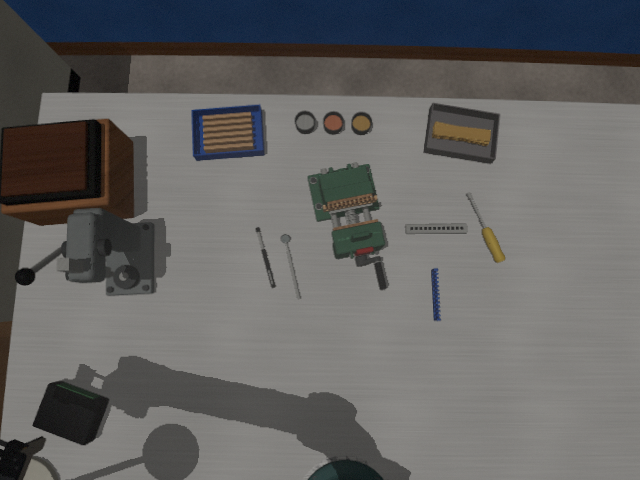

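The top picture shows the vise at (350,215), with the red lever at (364,251) and the handle at (380,275) on the robot's side. Things that could be taken for the comb:
- wooden comb in the vise at (351,203): this one matches the description and the close crop
- blue comb at (436,295): look-alike
- slats in the blue tray at (228,132)
- comb in the grey tray at (462,133)

There is only one red lever and one crank.

```bash
python3 - <<'E'
from h import *
np.set_printoptions(precision=4,suppress=True)
c=imaging.capture('top');T=campose(c)
f=lambda x,y,z:atz(c,[150+(y+.5)/3.75-.5,250+(x+.5)/3.746-.5],T,z)
for n,x,y,z in [('jawL',312,297,.106),('jawR',480,263,.106),('combL',276,217,.112),('combR',475,180,.112),('lever',430,378,.164),('post',418,320,.158),('hnear',475,425,.09),('hfar',500,518,.09),('hub',418,412,.078),('plateL',222,100,.014),('plateL2',250,265,.014)]: print(n,f(x,y,z))
a=f(312,297,.106)-f(480,263,.106);print('yaw',np.arctan2(-a[0],a[1]),np.linalg.norm(a))
a=f(276,217,.112)-f(475,180,.112);print('yaw',np.arctan2(-a[0],a[1]),np.linalg.norm(a))
a=f(222,100,.014)-f(250,265,.014);print('yaw',np.arctan2(a[1],a[0]))
a=f(475,425,.09)-f(500,518,.09);print('yaw',np.arctan2(a[1],a[0]))
E
python3 -m handwheel '0 0 0 0 0 0 0.0919;0 0 0 0 0 0 0.0919;0 0 0 0 0 0 0.0919;0 0 0 0 0 0 0.0919;0 0 -0.05 0 0 0 0.0919'
```

```text
jawL [0.6149 0.0392 0.106 ]
jawR [ 0.637  -0.0586  0.106 ]
combL [0.6607 0.0609 0.112 ]
combR [ 0.6852 -0.055   0.112 ]
lever [ 0.5604 -0.0235  0.164 ]
post [ 0.5932 -0.0175  0.158 ]
hnear [ 0.5439 -0.0576  0.09  ]
hfar [ 0.4901 -0.072   0.09  ]
hub [ 0.5524 -0.0254  0.078 ]
plateL [0.7619 0.0965 0.014 ]
plateL2 [0.6528 0.0761 0.014 ]
yaw 0.2223866517383321 0.10022126751160486
yaw 0.20844034723502294 0.11853057960654714
yaw 0.18458550549860692
yaw 0.2618396823350172
time_s: 1.78
position: [0.2025, 0.615, 0.2609]
eef_rot: [-0.0, 0.158, 0.987, -0.004]
contact_force: [-0.2, 1.3, 0.3]
width: 1.003
grip_force: 0.0
```

```bash
r='x'
python3 -m handwheel '-0.02 -0.02 0 0 0 0 0.0919;-0.041 -0.036 0 0 0 0 0.0919;-0.041 -0.036 0 0 0 0 0.0919;-0.041 -0.036 0 0 0 0 0.0919;-0.041 -0.036 0 0 0 0 0.0919' >/dev/null
python3 -m handwheel '-0.041 -0.036 0 0 0 0 0.0919;-0.041 -0.036 0 0 0 0 0.0919;-0.041 -0.036 0 0 0 0 0.0919;-0.041 -0.036 0 0 0 0 0.0919;-0.041 -0.036 0 0 0 0 0.0919' 
python3 -m handwheel '-0.041 -0.036 0 0 0 0 0.0919;-0.041 -0.036 0 0 0 0 0.0919;-0.041 -0.036 0 0 0 0 0.0919;-0.04 -0.034 0 0 0 0 0.0919;0 0 0 0 0 0.173 0.0919' 
python3 -m handwheel '0 0 0 0 0 0.174 0.0919;0 0 0 0 0 0.174 0.0919;0 0 0 0 0 0.174 0.0919;0 0 0 0 0 0.174 0.0919;0 0 0 0 0 0.174 0.0919' 
python3 -m handwheel '0 0 0 0 0 0 0.0919;0 0 0 0 0 0 0.0919;0 0 0 0 0 0 0.0919;0 0 0 0 0 0 0.0919;0 0 0 0 0 0 0.0919' 
python3 - <<'E'
from h import *
np.set_printoptions(precision=4,suppress=True)
o=bot.get_obs();c=imaging.capture('wrist');T=campose(c,o);save('w1.png',c['image']);print(T,o['joints'])
for q,z in dict(lever_pad=.155,post_back=.155,comb=.112,handle_mid=.08,jaw=.1,jaw_face=.1).items():
    for r in finder.find_in(c,q)[:2]: print(q,round(r['p'],2),np.round(r['location'],1),atz(c,r['location'],T,z))
E
```

```text
time_s: 3.02
position: [0.4659, 0.1676, 0.265]
eef_rot: [0.0, 0.158, 0.987, 0.0]
contact_force: [0.2, 0.7, -0.1]
width: 0.998
grip_force: 0.0
time_s: 3.65
position: [0.5768, -0.022, 0.2647]
eef_rot: [0.001, 0.248, 0.969, -0.001]
contact_force: [0.3, 0.7, 0.1]
width: 1.0
grip_force: 0.0
time_s: 4.28
position: [0.5756, -0.0167, 0.2647]
eef_rot: [0.0, 0.631, 0.776, 0.0]
contact_force: [0.1, 0.0, 0.7]
width: 1.0
grip_force: 0.0
time_s: 4.9
position: [0.5756, -0.0168, 0.2646]
eef_rot: [0.0, 0.629, 0.777, 0.0]
contact_force: [0.6, -0.4, -1.2]
width: 0.997
grip_force: 0.0
[[ 0.9778  0.2035  0.0493  0.5625]
 [ 0.2094 -0.9502 -0.2306  0.0472]
 [-0.      0.2358 -0.9718  0.4344]
 [ 0.      0.      0.      1.    ]] [-0.5119  0.3187  0.6061  1.7666 -0.1999  1.1181  0.3688]
lever_pad 0.77 [231.5 293.7] [ 0.5609 -0.0215  0.155 ]
lever_pad 0.34 [218.2 337.7] [ 0.5914 -0.0044  0.155 ]
post_back 0.58 [219.2 335.9] [ 0.5902 -0.0054  0.155 ]
comb 0.72 [207.7 427.3] [0.6698 0.013  0.112 ]
comb 0.57 [335.4 222.4] [ 0.5145 -0.1452  0.112 ]
handle_mid 0.86 [244.8 278.6] [ 0.5487 -0.0561  0.08  ]
jaw 0.94 [221.4 336.6] [ 0.5967 -0.0177  0.1   ]
jaw 0.16 [333.2 329.7] [ 0.6151 -0.1278  0.1   ]
jaw_face 0.59 [219.8 339.5] [ 0.599  -0.0157  0.1   ]
jaw_face 0.17 [242.9 280. ] [ 0.5504 -0.0482  0.1   ]
```

View pics/w1.png

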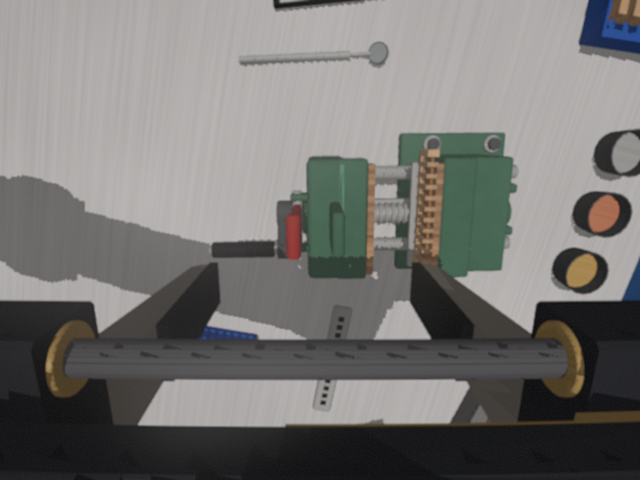

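```bash
python3 - <<'E'
from h import *
np.set_printoptions(precision=4,suppress=True)
o=bot.get_obs();c=imaging.capture('wrist');T=campose(c,o)
im=c['image'];save('w2.png',cv2.resize(im[130:290,200:410],(787,600),interpolation=cv2.INTER_CUBIC))
Rv=np.array([[.978,.208],[-.208,.978]])
f=lambda x,y,z:atz(c,[y,x],T,z)
for n,x,y,z in [('jawT',375,165,.106),('jawB',371,274,.106),('combT',434,150,.112),('combB',428,264,.112),('leverT',300,207,.164),('leverB',300,257,.164),('postT',345,180,.158),('postB',343,256,.158),('h1',213,250,.07),('h2',278,248,.07)]:
    p=f(x,y,z);print(n,p,Rv@(p[:2]-o['position'][:2]))
E
```

```text
jawT [0.6174 0.0388 0.106 ] [0.0524 0.0456]
jawB [ 0.6381 -0.058   0.106 ] [ 0.0525 -0.0534]
combT [0.6618 0.0615 0.112 ] [0.1006 0.0586]
combB [ 0.6847 -0.0362  0.112 ] [ 0.1026 -0.0417]
leverT [ 0.5618 -0.0003  0.164 ] [-0.01    0.0189]
leverB [ 0.5694 -0.0374  0.164 ] [-0.0103 -0.019 ]
postT [0.5899 0.025  0.158 ] [0.0227 0.0379]
postB [ 0.6016 -0.0317  0.158 ] [ 0.0223 -0.02  ]
h1 [ 0.4847 -0.0781  0.07  ] [-0.1017 -0.0411]
h2 [ 0.5483 -0.0623  0.07  ] [-0.0361 -0.0389]
```

View pics/w2.png

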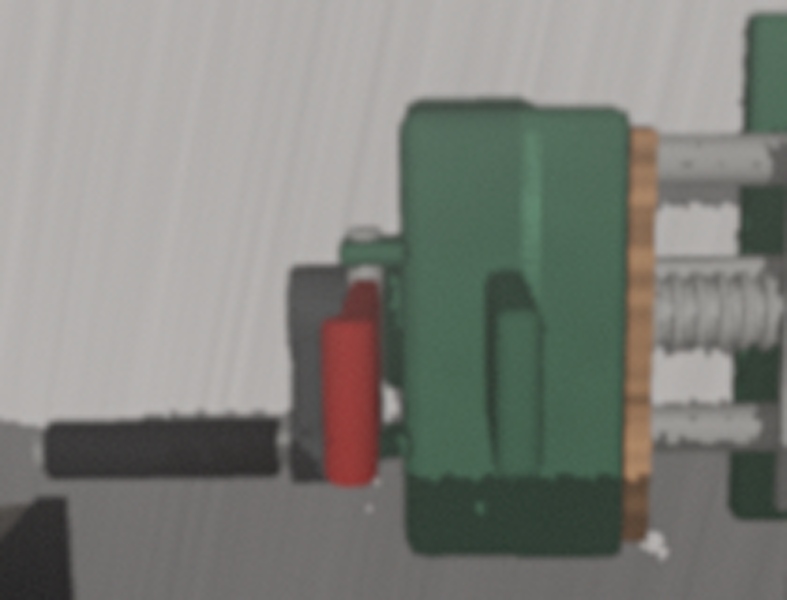

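```bash
python3 -m handwheel '-0.004 0.002 0.03 0 0 0 0.0919;0 0 0.04 0 0 0 0.0919;0 0 0.04 0 0 0 0.0919;0 0 0.028 0 0 0 0.0919;0 0 0 0 0 0 0.0919'
python3 -m handwheel '0 0 0 0 0 0 0.046;0 0 0 0 0 0 0.046;0 0 0 0 0 0 0.046;0 0 0 0 0 0 0.043;0 0 0 0 0 0 0.041' 25
python3 -m handwheel '0 0 0 0 0 0 0.03;0 0 0 0 0 0 0.02;0 0 0 0 0 0 0.02;0 0 0 0 0 0 0.02;0 0 0 0 0 0 0.02' 25
```

```text
time_s: 5.92
position: [0.5769, -0.0202, 0.1247]
eef_rot: [-0.001, 0.629, 0.777, -0.002]
contact_force: [-0.5, 0.0, 1.0]
width: 1.0
grip_force: 0.0
time_s: 6.55
position: [0.578, -0.0202, 0.1268]
eef_rot: [-0.0, 0.629, 0.777, -0.0]
contact_force: [-4.0, -1.6, 2.8]
width: 0.481
grip_force: 2.3
time_s: 7.18
position: [0.5796, -0.0199, 0.1268]
eef_rot: [0.001, 0.629, 0.778, 0.001]
contact_force: [4.9, 1.7, -1.6]
width: 0.418
grip_force: 25.2
```

```bash
python3 -m handwheel '0 0 0 0 0 0 0.02;0 0 0 0 0 0 0.02;0 0 0 0 0 0 0.02;0 0 0 0 0 0 0.02;0 0 0 0 0 0 0.02' 25
python3 - <<'E'
from h import *
c=imaging.capture('wrist');im=c['image'];save('w3.png',im[80:400])
E
```

```text
time_s: 7.8
position: [0.5796, -0.0199, 0.1268]
eef_rot: [0.001, 0.629, 0.778, 0.001]
contact_force: [4.9, 0.9, -1.9]
width: 0.422
grip_force: 25.2
```

View pics/w3.png

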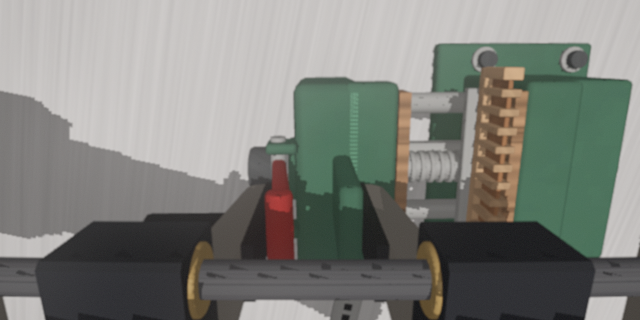

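The wrist picture shows the fingers on the lever (280,215) and the post (370,215), but the lever is only part squeezed. The fingertips press it too near its hinge. I'll open a little, raise the hand about 13 mm and squeeze again.

```bash
python3 -m handwheel '0 0.002 0 0 0 0 0.050;0 0 0 0 0 0 0.050;0 0 -0.008 0 0 0 0.050;0 0 -0.005 0 0 0 0.050;0 0 0 0 0 0 0.03' 30
python3 -m handwheel '0 0 0 0 0 0 0.02;0 0 0 0 0 0 0.02;0 0 0 0 0 0 0.02;0 0 0 0 0 0 0.02;0 0 0 0 0 0 0.02' 30
```

```text
time_s: 8.48
position: [0.5787, -0.0203, 0.1401]
eef_rot: [-0.001, 0.629, 0.777, -0.001]
contact_force: [2.5, 1.3, 8.3]
width: 0.461
grip_force: 16.5
time_s: 9.1
position: [0.5809, -0.0198, 0.14]
eef_rot: [0.001, 0.629, 0.777, 0.0]
contact_force: [1.1, -0.6, 4.0]
width: 0.314
grip_force: 27.9
```

```bash
python3 -m handwheel '0 0.004 0 0 0 0 0.02;0 0.008 0 0 0 0 0.02;0 0.008 0 0 0 0 0.02;0 0.006 0 0 0 0 0.02;0 0.002 0 0 0 0 0.02'
python3 -m handwheel '0 0.002 0 0 0 0 0.02;0 0.002 0 0 0 0 0.02;0 0.002 0 0 0 0 0.02;0 0.002 0 0 0 0 0.02;0 0 0 0 0 0 0.02'
python3 - <<'E'
from h import *
np.set_printoptions(precision=4,suppress=True)
c=imaging.capture('wrist');im=c['image'];save('w4.png',im[80:400])
E
```

```text
time_s: 9.72
position: [0.6078, -0.0138, 0.1399]
eef_rot: [-0.0, 0.629, 0.777, 0.0]
contact_force: [-2.0, 0.6, 6.4]
width: 0.318
grip_force: 27.8
time_s: 10.35
position: [0.6155, -0.0121, 0.14]
eef_rot: [-0.0, 0.629, 0.777, 0.0]
contact_force: [0.1, 1.4, 5.3]
width: 0.315
grip_force: 27.9
```

View pics/w4.png

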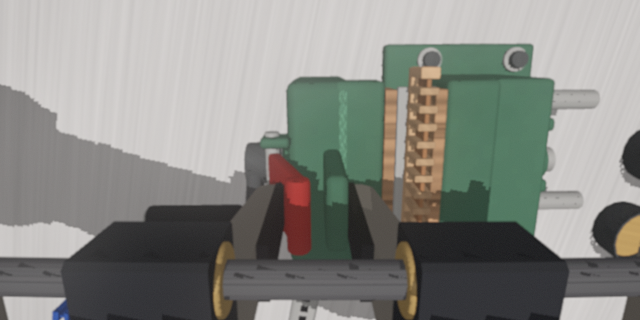

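The jaw's wood face (390,140) is now about 1 cm short of the comb (420,145). I'll approach gently, 1 mm per row.

```bash
python3 -m handwheel '0 0.001 0 0 0 0 0.02;0 0.001 0 0 0 0 0.02;0 0.001 0 0 0 0 0.02;0 0.001 0 0 0 0 0.02;0 0.001 0 0 0 0 0.02'
python3 -m handwheel '0 0.001 0 0 0 0 0.02;0 0.001 0 0 0 0 0.02;0 0.001 0 0 0 0 0.02;0 0 0 0 0 0 0.02;0 0 0 0 0 0 0.02'
```

```text
time_s: 11.02
position: [0.6199, -0.011, 0.14]
eef_rot: [-0.001, 0.629, 0.777, -0.0]
contact_force: [-2.1, 0.4, 7.1]
width: 0.318
grip_force: 27.9
time_s: 11.65
position: [0.6231, -0.0103, 0.14]
eef_rot: [-0.0, 0.629, 0.777, 0.0]
contact_force: [-0.3, 0.3, 5.4]
width: 0.318
grip_force: 27.8
```

```bash
python3 -m handwheel '0 0.001 0 0 0 0 0.02;0 0.001 0 0 0 0 0.02;0 0.001 0 0 0 0 0.02;0 0 0 0 0 0 0.02;0 0 0 0 0 0 0.02'
python3 -m handwheel '0 0.001 0 0 0 0 0.02;0 0.001 0 0 0 0 0.02;0 0 0 0 0 0 0.02;0 0 0 0 0 0 0.02;0 0 0 0 0 0 0.02'
```

```text
time_s: 12.28
position: [0.626, -0.0096, 0.14]
eef_rot: [-0.001, 0.629, 0.777, 0.0]
contact_force: [-1.2, -0.1, 4.9]
width: 0.314
grip_force: 27.8
time_s: 12.9
position: [0.6267, -0.0095, 0.14]
eef_rot: [-0.002, 0.629, 0.777, -0.001]
contact_force: [-5.0, 1.3, 9.6]
width: 0.318
grip_force: 27.6
```

```bash
python3 -m handwheel '0 0.001 0 0 0 0 0.02;0 0 0 0 0 0 0.02;0 0 0 0 0 0 0.02;0 0 0 0 0 0 0.02;0 0 0 0 0 0 0.02'
python3 -m handwheel '0 0.001 0 0 0 0 0.02;0 0 0 0 0 0 0.02;0 0 0 0 0 0 0.02;0 0 0 0 0 0 0.02;0 0 0 0 0 0 0.02'
```

```text
time_s: 13.52
position: [0.6267, -0.0095, 0.1399]
eef_rot: [-0.003, 0.629, 0.777, -0.001]
contact_force: [-7.3, 0.5, 11.0]
width: 0.311
grip_force: 28.0
time_s: 14.15
position: [0.6267, -0.0095, 0.1398]
eef_rot: [-0.003, 0.629, 0.777, -0.002]
contact_force: [-10.5, 0.5, 13.1]
width: 0.314
grip_force: 28.3
```

```bash
python3 -m handwheel '0 -0.002 0 0 0 0 0.02;0 -0.002 0 0 0 0 0.02;0 -0.002 0 0 0 0 0.02;0 -0.002 0 0 0 0 0.02;0 0 0 0 0 0 0.02'
```

```text
time_s: 14.78
position: [0.622, -0.0106, 0.1397]
eef_rot: [-0.0, 0.629, 0.777, -0.0]
contact_force: [0.5, 1.8, 5.4]
width: 0.313
grip_force: 29.2
```

```bash
python3 -m handwheel '0 0 0 0 0 0 0.07;0 0 0 0 0 0 0.07;0 0 0 0 0 0 0.07;0 0 0 0 0 0 0.07;0 0 0 0 0 0 0.07'
python3 -m handwheel '0 0 -0.03 0 0 0 0.07;0 0 -0.04 0 0 0 0.07;0 0 -0.04 0 0 0 0.07;0 -0.03 0 0 0 0 0.07;0 -0.03 0 0 0 0 0.07'
python3 -m handwheel '0 -0.04 0 0 0 0 0.07;0 0 0 0 0 0 0.07;0 0 0 0 0 0 0.07;0 0 0 0 0 0 0.07;0 0 0 0 0 0 0.07'
python3 - <<'E'
from h import *
np.set_printoptions(precision=4,suppress=True)
o=bot.get_obs();c=imaging.capture('wrist');T=campose(c,o);save('w5.png',c['image']);print(o['position'],T)
for q,z in dict(lever_pad=.155,handle_mid=.08,crank_axis=.066).items():
    for r in finder.find_in(c,q)[:2]: print(q,round(r['p'],2),np.round(r['location'],1),atz(c,r['location'],T,z))
E
```

```text
time_s: 15.4
position: [0.6225, -0.0109, 0.1394]
eef_rot: [0.0, 0.629, 0.777, -0.0]
contact_force: [0.4, 0.1, 0.4]
width: 0.762
grip_force: 0.0
time_s: 16.02
position: [0.5633, -0.0236, 0.25]
eef_rot: [0.0, 0.629, 0.777, 0.0]
contact_force: [0.3, -0.3, -0.4]
width: 0.758
grip_force: 0.0
time_s: 16.65
position: [0.5252, -0.0316, 0.2494]
eef_rot: [0.0, 0.629, 0.777, -0.0]
contact_force: [-0.0, -0.4, 0.3]
width: 0.763
grip_force: 0.0
[ 0.5252 -0.0316  0.2494] [[ 0.9778  0.2036  0.0491  0.5121]
 [ 0.2095 -0.9501 -0.2312  0.0326]
 [-0.0004  0.2364 -0.9717  0.4191]
 [ 0.      0.      0.      1.    ]]
lever_pad 0.65 [231.  414.5] [ 0.5956 -0.0139  0.155 ]
handle_mid 0.91 [243.5 378.1] [ 0.5893 -0.0458  0.08  ]
crank_axis 0.76 [216.  440.5] [ 0.6442 -0.0102  0.066 ]
```

View pics/w5.png

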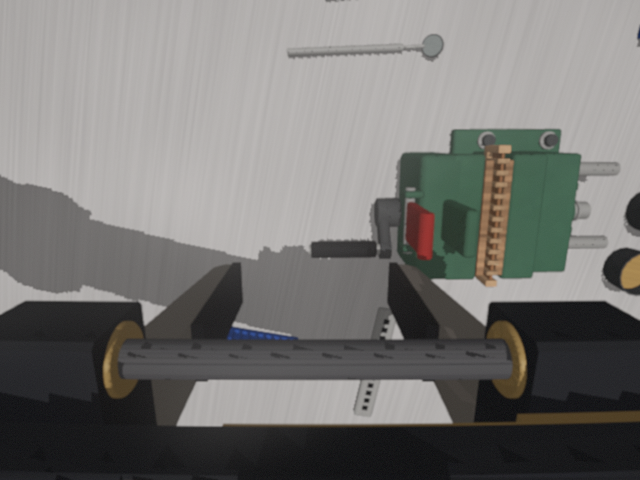

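```bash
python3 - <<'E'
from h import *
np.set_printoptions(precision=4,suppress=True)
o=bot.get_obs();c=imaging.capture('wrist');T=campose(c,o);ct=imaging.capture('top')
X=np.array([.978,.208]);Y=np.array([-.208,.978])
W=dict(T=campose(c,o)); 
yc=-.1401
im=c['image'];save('w6.png',cv2.resize(im[140:300,300:513],(798,600),interpolation=cv2.INTER_CUBIC))
for z in (.03,.05,.06,.066,.08,.09,.1):
    p=atz(c,[249,344],T,z);ptop=atz(ct,[150+(470.5)/3.75-.5,250+487.5/3.746-.5],campose(ct),z)
    print(z,'wrist y',p[:2]@Y-yc,'top y',ptop[:2]@Y-yc,'circle',np.sqrt(max(0,.036**2-(z-.066)**2)),'x ends',[round(atz(c,[249,k],T,z)[:2]@X,4) for k in (312,376)])
print('jaw face x', [atz(c,[r,k],T,.106)[:2]@X for r,k in ((165,482),(270,479))],'comb',[atz(c,[r,k],T,.112)[:2]@X for r,k in ((147,498),(280,488))],'lever', [(atz(c,[r,k],T,.164)[:2]@X) for r,k in ((208,407),(255,417))])
print('tcp x,y',o['position'][:2]@X,o['position'][:2]@Y-yc)
E
```

```text
0.03 wrist y -0.04710922816504132 top y -0.03998625201333331 circle 0.0 x ends [np.float64(0.5044), np.float64(0.5731)]
0.05 wrist y -0.04132810700626843 top y -0.03689262668385651 circle 0.0322490309931942 x ends [np.float64(0.5045), np.float64(0.5697)]
0.06 wrist y -0.03843754642688199 top y -0.03534581401911813 circle 0.03549647869859769 x ends [np.float64(0.5046), np.float64(0.568)]
0.066 wrist y -0.03670321007925009 top y -0.0344177264202751 circle 0.036 x ends [np.float64(0.5046), np.float64(0.567)]
0.08 wrist y -0.03265642526810908 top y -0.032252188689641414 circle 0.033166247903554 x ends [np.float64(0.5047), np.float64(0.5646)]
0.09 wrist y -0.029765864688722637 top y -0.030705376024903003 circle 0.02683281572999748 x ends [np.float64(0.5048), np.float64(0.5629)]
0.1 wrist y -0.026875304109336168 top y -0.02915856336016462 circle 0.01183215956619922 x ends [np.float64(0.5049), np.float64(0.5612)]
jaw face x [np.float64(0.6450226924551039), np.float64(0.651964402619355)] comb [np.float64(0.6539417339929329), np.float64(0.6581228268686674)] lever [np.float64(0.5705193611826149), np.float64(0.5796129079286336)]
tcp x,y 0.5066107194944824 -3.94978475537211e-05
```

View pics/w6.png

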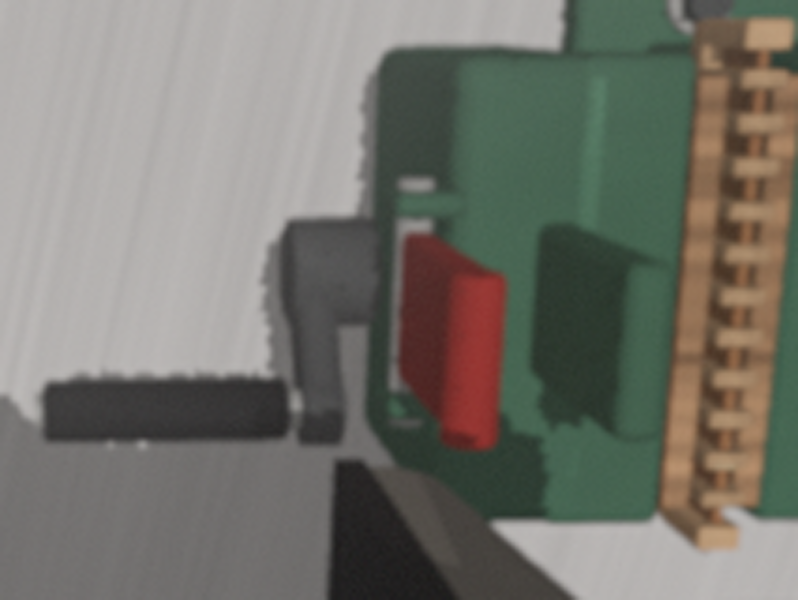

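```bash
python3 -m handwheel '-0.033 0.018 0 0 0 0 0.05;0 0 0 0 0 -0.174 0.05;0 0 0 0 0 -0.174 0.05;0 0 0 0 0 -0.174 0.05;0 0 0 0 0 -0.174 0.05'
python3 -m handwheel '0 0 0 0 0 -0.175 0.05;0 0 0 0 0 -0.175 0.05;0 0 0 0 0 -0.175 0.05;0 0 0 0 0 -0.175 0.05;0 0 0 0 0 -0.175 0.05'
python3 -m handwheel '0 0 0 0 0 0 0.05;0 0 0.05 0 0 0 0.05;0 0 0 0 0 0 0.05;0 0 0 0 0 0 0.05;0 0 0 0 0 0 0.05'
python3 - <<'E'
from h import *
np.set_printoptions(precision=4,suppress=True)
o=bot.get_obs();c=imaging.capture('wrist');T=campose(c,o);save('w7.png',c['image']);print(o['position'],o['joints'],T)
X=np.array([.978,.208]);Y=np.array([-.208,.978])
print('tcp',o['position'][:2]@X,o['position'][:2]@Y+.1401)
for r in finder.find_in(c,'handle_mid')[:2]:
  for z in (.066,.08): p=atz(c,r['location'],T,z)[:2];print(round(r['p'],2),np.round(r['location'],1),z,p@X,p@Y+.1401)
E
```

```text
time_s: 17.58
position: [0.5491, -0.0603, 0.2495]
eef_rot: [-0.0, 0.324, 0.946, -0.0]
contact_force: [0.1, -0.4, -0.0]
width: 0.548
grip_force: 0.0
time_s: 18.2
position: [0.5491, -0.0602, 0.2496]
eef_rot: [-0.0, -0.108, 0.994, 0.0]
contact_force: [0.1, -0.4, 0.2]
width: 0.543
grip_force: 0.0
time_s: 18.82
position: [0.5502, -0.0603, 0.2013]
eef_rot: [0.001, -0.105, 0.995, -0.0]
contact_force: [-0.2, -0.9, -0.2]
width: 0.545
grip_force: 0.0
[ 0.5502 -0.0603  0.2013] [-0.2405  0.3226  0.3542  1.8771 -0.1348  0.9622  1.9541] [[-0.2087  0.95    0.2323  0.4862]
 [ 0.978   0.2031  0.0478 -0.074 ]
 [-0.0017  0.2372 -0.9715  0.3708]
 [ 0.      0.      0.      1.    ]]
tcp 0.5255266922567982 -0.03332684126751265
0.78 [267.5 326.2] 0.066 0.5649734873535063 -0.023938842411085876
0.78 [267.5 326.2] 0.08 0.5601560185576706 -0.024371864998348702
0.67 [324.8 351.6] 0.066 0.6184709582414292 -0.0009889909268059327
0.67 [324.8 351.6] 0.08 0.6111964519008468 -0.002476056739053545
```

View pics/w7.png

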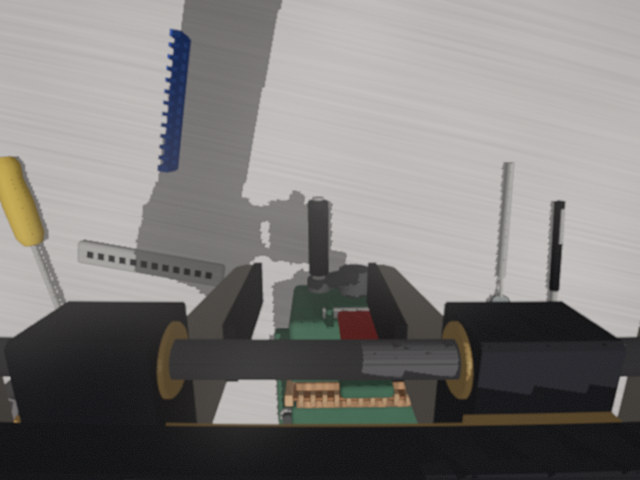

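The handle shows at (318,237), almost midway between the fingertips. Its position works out to y ≈ -0.030 and z ≈ 0.086. Descending to grip it.

```bash
python3 -m handwheel '0 0.003 0.04 0 0 0 0.05;0 0 0.04 0 0 0 0.05;0 0 0.03 0 0 0 0.05;0 0 0.02 0 0 0 0.05;0 0 0 0 0 0 0.05'
python3 -m handwheel '0 0 0 0 0 0 0.03;0 0 0 0 0 0 0.02;0 0 0 0 0 0 0.01;0 0 0 0 0 0 0.005;0 0 0 0 0 0 0.005' 25
python3 - <<'E'
from h import *
o=bot.get_obs();p=o['position'][:2];print(o['contact_force'],p@[.978,.208],p@[-.208,.978]+.1401,o['position'][2])
c=imaging.capture('wrist');save('w8.png',c['image'])
E
```

```text
time_s: 19.55
position: [0.5478, -0.0572, 0.0689]
eef_rot: [-0.001, -0.105, 0.994, 0.0]
contact_force: [-0.5, 0.0, 0.4]
width: 0.543
grip_force: 0.0
time_s: 20.18
position: [0.549, -0.0579, 0.0701]
eef_rot: [0.001, -0.105, 0.994, -0.0]
contact_force: [0.6, -1.8, 3.0]
width: 0.164
grip_force: 25.0
[ 0.55756289 -1.75761134  2.99651527] 0.5248617891875007 -0.030738398759193125 0.07011524586332689
```

View pics/w8.png

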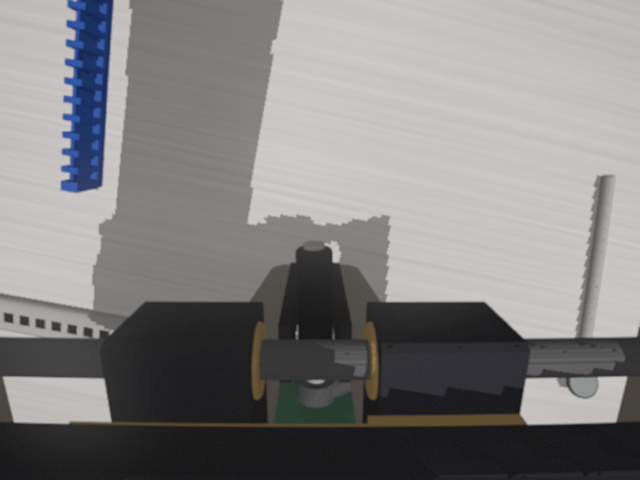

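```bash
cat > st.py <<'E'
from h import *
import sys
F=[];P=[]
for i in range(int(sys.argv[1]) if len(sys.argv)>1 else 1):
    if i: imaging.capture('top')
    o=bot.get_obs();F.append(o['contact_force']);P.append(o['position'])
f=np.mean(F,0);p=P[-1]
y=p[:2]@[-.208,.978]+.1401;z=p[2]+.0147-.066;th=np.arctan2(-y,z)%(2*np.pi)
fy=f[:2]@[-.208,.978];t=np.array([-np.cos(th),-np.sin(th)]);r=np.array([-np.sin(th),np.cos(th)])
print('t%.1f th %.3f rad %.4f resist %.2f radial %.2f fx %.2f x %.4f w %.3f'%(o['time_s'],th,np.hypot(y,z),-t@[fy,f[2]],r@[fy,f[2]],f[:2]@[.978,.208],p[:2]@[.978,.208],o['width']))
E
python3 st.py
python3 -m handwheel '0 -0.0037 0.0081 0 0 0 0.005;-0.0005 -0.0016 0.0089 0 0 0 0.005;0 0 0 0 0 0 0.005;0 0 0 0 0 0 0.005;0 0 0 0 0 0 0.005' >/dev/null; python3 st.py 3
```

```text
t20.2 th 1.022 rad 0.0360 resist 2.54 radial 4.66 fx -0.49 x 0.5248 w 0.164
t20.9 th 1.528 rad 0.0360 resist 2.22 radial 3.89 fx 0.20 x 0.5254 w 0.163
```

```bash
python3 -m handwheel '-0.0005 0.0007 0.0089 0 0 0 0.005;0 0 0 0 0 0 0.005;0 0 0 0 0 0 0.005;0 0 0 0 0 0 0.005;0 0 0 0 0 0 0.005'; python3 st.py 2
python3 - <<'E'
from h import *
c=imaging.capture('wrist');save('w9.png',c['image'][180:440,160:480])
E
```

```text
time_s: 21.58
position: [0.5505, -0.0621, 0.0437]
eef_rot: [0.0, -0.105, 0.995, -0.0]
contact_force: [1.7, -5.4, 1.4]
width: 0.168
grip_force: 25.0
t21.6 th 1.784 rad 0.0360 resist 2.20 radial 5.20 fx 0.39 x 0.5255 w 0.166
```

View pics/w9.png

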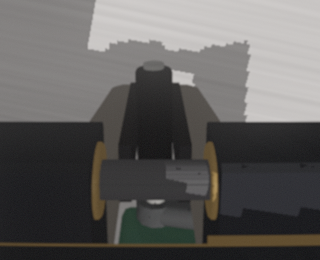

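```bash
python3 -m handwheel '0 0.0004 0.0017 0 0 0 0.005;0 0.0005 0.0017 0 0 0 0.005;0 0.0006 0.0017 0 0 0 0.005;0 0.0007 0.0017 0 0 0 0.005;-0.0005 0.0007 0.0017 0 0 0 0.005'; python3 st.py 1; python3 st.py 2
```

```text
time_s: 22.3
position: [0.5502, -0.0598, 0.0361]
eef_rot: [-0.0, -0.104, 0.995, -0.0]
contact_force: [-2.7, -6.2, 11.5]
width: 0.166
grip_force: 25.0
t22.3 th 2.005 rad 0.0362 resist 12.75 radial 0.21 fx -3.90 x 0.5257 w 0.166
t22.4 th 2.011 rad 0.0361 resist 12.59 radial 0.37 fx -3.35 x 0.5257 w 0.166
```

```bash
python3 -m handwheel '0 0.0007 0.0013 0 0 0 0.005;0 0.0008 0.0012 0 0 0 0.005;0 0.0008 0.0012 0 0 0 0.005;0 0.0008 0.0012 0 0 0 0.005;-0.0004 0.0009 0.0011 0 0 0 0.005'>/dev/null; python3 st.py 1; python3 st.py 2
```

```text
t23.0 th 2.187 rad 0.0363 resist 15.57 radial -2.19 fx -5.82 x 0.5257 w 0.166
t23.0 th 2.191 rad 0.0362 resist 15.28 radial -2.97 fx -5.01 x 0.5257 w 0.168
```

```bash
python3 -m handwheel '0.0005 -0.0004 -0.0005 0 0 0 0.005;0.0005 -0.0004 -0.0005 0 0 0 0.005;0 0 0 0 0 0 0.005;0 0 0 0 0 0 0.005;0 0 0 0 0 0 0.005'>/dev/null; python3 st.py 3
```

```text
t23.8 th 2.181 rad 0.0361 resist 7.14 radial 1.72 fx 0.78 x 0.5257 w 0.163
```

```bash
python3 -m handwheel '0 0.0002 0.0003 0 0 0 0.005;0 0.0002 0.0003 0 0 0 0.005;0 0.0002 0.0003 0 0 0 0.005;0 0.0002 0.0003 0 0 0 0.005;0 0 0 0 0 0 0.005'>/dev/null; python3 st.py 1; python3 st.py 3
```

```text
t24.4 th 2.188 rad 0.0363 resist 13.70 radial -1.71 fx -2.93 x 0.5257 w 0.167
t24.5 th 2.189 rad 0.0362 resist 13.54 radial -1.82 fx -2.27 x 0.5257 w 0.163
```

It resists 13.5 N without turning, where the free pull is at most 10 N. So the comb is clamped, by my estimate at about 100 N. Relaxing the pull and releasing.

```bash
python3 -m handwheel '0 -0.0005 -0.0008 0 0 0 0.005;0 -0.0005 -0.0008 0 0 0 0.005;0 0 0 0 0 0 0.04;0 0 0 0 0 0 0.04;0 0 0 0 0 0 0.04'; python3 st.py 1
python3 -m handwheel '0 0 0 0 0 0 0.04;0 0 -0.03 0 0 0 0.04;0 0 -0.05 0 0 0 0.04;0 0 -0.05 0 0 0 0.04;0 0 -0.05 0 0 0 0.04'
python3 -m handwheel '0.04 0 -0.02 0 0 0 0.04;0.05 0 0 0 0 0 0.04;0 0 0 0 0 0 0.04;0 0 0 0 0 0 0.04;0 0 0 0 0 0 0.04'
python3 - <<'E'
from h import *
np.set_printoptions(precision=4,suppress=True)
c=imaging.capture('top');T=campose(c)
X=np.array([.978,.208]);Y=np.array([-.208,.978])
for q,z in dict(lever_pad=.155,comb=.112,handle_mid=.05,jaw=.1,post_back=.155).items():
    for r in finder.find_in(c,q)[:2]:
        p=atz(c,r['location'],T,z);print(q,round(r['p'],2),np.round(r['location'],1),p[:2]@X,p[:2]@Y+.1401)
E
```

```text
time_s: 25.1
position: [0.5484, -0.0548, 0.0302]
eef_rot: [-0.001, -0.105, 0.994, 0.001]
contact_force: [1.5, -0.1, 1.2]
width: 0.434
grip_force: 0.0
t25.1 th 2.223 rad 0.0348 resist 1.21 radial -0.39 fx 1.40 x 0.5249 w 0.434
time_s: 25.72
position: [0.5487, -0.0556, 0.2121]
eef_rot: [-0.0, -0.105, 0.994, 0.0]
contact_force: [0.3, 0.5, 0.2]
width: 0.433
grip_force: 0.0
time_s: 26.35
position: [0.462, -0.0743, 0.2305]
eef_rot: [0.0, -0.105, 0.994, -0.0]
contact_force: [0.1, -0.2, 0.1]
width: 0.436
grip_force: 0.0
lever_pad 0.54 [231.2 357.8] 0.5860152532914391 0.004567669498692112
comb 0.55 [202.7 350.8] 0.6580763465937217 0.0012414227896163088
comb 0.2 [217.7 353.9] 0.6239856151430889 0.001372785609370597
handle_mid 0.78 [243.9 368. ] 0.5700964657443166 -0.025683937943974777
jaw 0.87 [217.4 353. ] 0.6274136592576292 0.0016917085062614357
post_back 0.92 [219.6 351.3] 0.6124834336888121 0.012818311252087516
post_back 0.68 [244.1 366.6] 0.5562307287233373 -0.007705194131424176
```

```bash
python3 -c "
from bench import bot
print(bot.finish_job())"
```

```text
the job is handed in; nothing more can be done
None
```

I clamped the comb at roughly 100 N (estimated from the crank pull), took the hand clear and handed the job in at about 26 s. The hand-in gave no verdict, the lever being home I judged only from the picture, and I viewed 12 pictures where 10 were allowed.

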